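# Present the long sample tube to the inspection camera

## Robot

A 7-joint arm with a two-finger parallel gripper is mounted at the origin on a cart in front of the work surface, level with it; the furniture and walls round the work are solid. World frame = base frame: x ahead of the robot, y to its left, z up, the work surface at z = 0. Lengths are in m, angles in rad, forces in N, time in s.
With the tool pointing down it reaches from about 0.425 to 0.95 m from the base axis. Payload 4.7 kg.
Tool frame: the origin (TCP) lies between the finger pads; the fingertips stand 25 mm ahead of it and the grasp point (between the pads) lies 6 mm ahead of it; z points along the fingers, y is the line along which they close (so a half turn about z gives the same grasp; the last joint's range is limited). The gripper opens to 85 mm and grips with 20 to 120 N. Pads are 22 mm wide; open, the fingers measure 114 mm over their backs; the gripper's body (76 mm by 85 mm) begins 54 mm behind the grasp point. The pads swing forward as they close: fully open they stand 13 mm farther back than shut.
Start: joints at [1.187, 0.469, -0.049, 1.532, 0.024, 1.141, -0.082], TCP at [0.235, -0.633, 0.256] pointing down, gripper open.
Joint ranges: [-2.59, 2.59], [-0.33, 1.99], [-1.39, 1.29], [0.1, 2.45], [-1.04, 4.18], [0.21, 1.99], [-2.66, 2.66]. Speed limits (rad/s): [2.57, 2.57, 3.14, 3.14, 3.14, 3.14, 3.14].

## Interface

Orientations are given as a 3x3 rotation matrix whose columns are the frame's x, y, z axes.
In Python, from rig import * gives the robot as it stands. Calls block until the motion is done:
- movep(position, orientation): joint-space move of the TCP to a pose.
- move_l(position, attitude=None, feed=0.15, until_force=None): straight line of the TCP; attitude=None keeps the orientation; feed is the mean speed in m/s. With until_force (N) it stops when the force on the tool has changed by that much, and returns True; else False.
- move_joints(angles): joint-space move.
- command_gripper(opening, newtons=None): finger opening in m; newtons is the grip in N (None keeps the last); returns when the fingers have stopped.
- sleep(seconds).
- inverse_kinematics(position, orientation): joint angles nearest the present ones, or None.
- sense(): the state.
- camera(name): name is "scene" or "top" or "wrist"; returns (picture, depth): 400x640x3 uint8, red, green, blue; 400x640 float32, m along the optical axis (not along the pixel's ray), 0 where there is no reading.
- camera_params(name): a dict with "K" (3x3 intrinsics, pixels), "dist" ([k1, k2, p1, p2, k3] as OpenCV has them; the pictures are not rectified), "position" and "rotation" of the camera in the world; the wrist camera has in their place "tool_from_camera" (4x4, takes a point from camera to tool coordinates, whose origin is the TCP and whose axes are the flange's). Camera axes: x right, y down, z forward; pixel columns grow to the right and rows downward; lengths in m; the calibration is good to about 2 mm. A picture is of the moment at which its call begins: read the wrist's pose just before it. camera_params takes no time and is no camera call.
A pose or a line that the arm cannot do raises Unreachable and nothing moves.
- finish_job(): hands the job in; it is judged then, once.
The state is a dict: "time_s": time; "joint_pos": joint angles; "qd": joint speeds; "joint_efforts": joint torques, N m; "position": TCP position; "tcp_rot": TCP orientation; "wrist_force": force on the tool from outside, world axes, zero at the start; "ft_torque": the same for the moment, N m; "finger_gap": finger opening in m; "gripper_force": force on a finger pad.
Only numpy, scipy, OpenCV 4.12 (cv2) and the standard library are available. Lean on these libraries where they do the work, as an engineer would, in place of code of your own. Each camera call takes 0.05 s, during which the arm holds its last target. There are 200 camera calls.

## Task

Lift the long capped sample tube out of the rack in front of you and present it to the inspection camera: cap up, square across the camera's line of sight (leaning just as the tilted camera head does), with the middle of the tube on the line of sight 12 cm in front of the lens. Finish there, holding the tube still in the air, so that the picture can be taken. Do not touch the camera, and leave the two shorter tubes and the dropper bottle where they stand.

Things in the scene. Friction and masses are not known exactly. Their poses are not given: they have to be found in the camera images.
- long_tube: the long round sample tube to present, loose, 115 mm long, about 18 g: body 13 mm diameter, ribbed cap 16 mm diameter over its top 23 mm. It stands in a hole of the rack, 26 mm taller than the two other tubes. Origin at the centre of its bottom end; its z axis runs along the tube to the cap. Its roll about z does not matter
- tube_middle (a point): the middle of the long tube, on its axis 57.5 mm above its bottom end; axes as the tube's
- rack: tube rack with twelve holes, 62 x 130 x 62 mm, fixed. Origin at the centre of its underside; x across its 62 mm width, y along its 130 mm length, z up. The three tubes stand in its middle row (x = +1 mm), at y = -52, -10.5 and +52 mm in any order, on its floor 5 mm above its underside; each hole leaves 1 to 3 mm of play beside the tube
- short_tube_a: ordinary capped sample tube, 89 mm long, cap 16 mm, loose in the rack; origin at the centre of its bottom, z to the cap; leave alone
- short_tube_b: another like it, 89 mm long, loose in the rack; leave alone
- dropper_bottle: dropper bottle, 36 mm diameter, 96 mm tall, loose on the worktop between robot and camera; origin at the centre of its underside; leave alone
- lens (a point): the centre of the front glass of the inspection camera's lens. Its x axis points back into the camera, so the camera looks along -x; y is level, z is the upward direction square to the line of sight, along which the tube shall run. The head (46 mm square, 44 mm round lens) sits on a fixed column stand on the worktop (foot 120 x 90 mm), faces the robot and looks down at a slope; lens about 0.21 to 0.25 m above the worktop
- camera_head (a joint): downward tilt of the camera head, rad: 0 looks level, grows as it looks further down (0.3 to 0.6 at the start; held by stiff friction)
- camera_stand: the fixed stand of the inspection camera with all it carries; origin at the underside of its foot, under the head's tilt axis, which lies 272 mm higher; the lens is 76 mm in front of that axis; x points away from the viewed side, z up; do not touch

How it is judged:
By the outcome, as a careful person would: the job done as asked, in the order asked, and still so for the second after the job is handed in, while the arm keeps its last pose, push and grip.
It also fails if it takes over 42 s, if anything falls off the work surface, if the arm or the gripper's body presses on something with over 40 N, if the wrist force passes 120 N, or if a joint passes its speed limit or range.

## Working session

There is one attempt and no reset: what is moved stays moved. The work goes in short steps, each a Python script; the robot and the scene stay as the last script left them, time stands still between calls to the robot, and variables do not carry over. Pictures are saved under pics/ and viewed, at most 10 in all, crops included, and the job is handed in when it is done.

```bash
mkdir -p pics; ls
python3 - <<'E'
from rig import *
import numpy as np, cv2
for n in ("scene","top"):
    im,d=camera(n); p=camera_params(n)
    cv2.imwrite(f"pics/{n}0.png",im[:,:,::-1]); np.savez(f"{n}0.npz",im=im,d=d,**{k:np.array(v) for k,v in p.items()})
    print(n,{k:np.round(v,4).tolist() for k,v in p.items()})
p=camera_params("wrist");print({k:np.round(v,4).tolist() for k,v in p.items()})
s=sense();print(s["time_s"],s["finger_gap"],np.round(s["tcp_rot"],3))
E
```

```text
pics
scene {'K': [[455.3416, 0.0, 323.417], [0.0, 455.3416, 203.7201], [0.0, 0.0, 1.0]], 'dist': [-0.0865, 0.0, 0.0, 0.0, 0.0], 'position': [-0.1786, -0.692, 0.6465], 'rotation': [[0.5879, -0.3785, 0.7149], [-0.8088, -0.2619, 0.5265], [-0.0121, -0.8878, -0.4601]]}
top {'K': [[392.8757, 0.0, 314.367], [0.0, 392.8757, 197.9563], [0.0, 0.0, 1.0]], 'dist': [-0.0715, 0.0, 0.0, 0.0, 0.0], 'position': [0.4706, -0.1565, 1.0277], 'rotation': [[-0.0205, -0.9929, 0.1169], [-0.9992, 0.0242, 0.0302], [-0.0329, -0.1162, -0.9927]]}
{'K': [[288.4235, 0.0, 318.8771], [0.0, 288.4235, 202.8684], [0.0, 0.0, 1.0]], 'dist': [-0.0541, 0.0, 0.0, 0.0, 0.0], 'tool_from_camera': [[0.0005, -0.9625, -0.2712, 0.0684], [1.0, 0.0001, 0.0014, 0.0011], [-0.0013, -0.2712, 0.9625, -0.1171], [0.0, 0.0, 0.0, 1.0]]}
0.1 0.08529921173622061 [[ 0.938  0.347 -0.001]
 [ 0.347 -0.938  0.002]
 [-0.    -0.002 -1.   ]]
```

View pics/scene0.png

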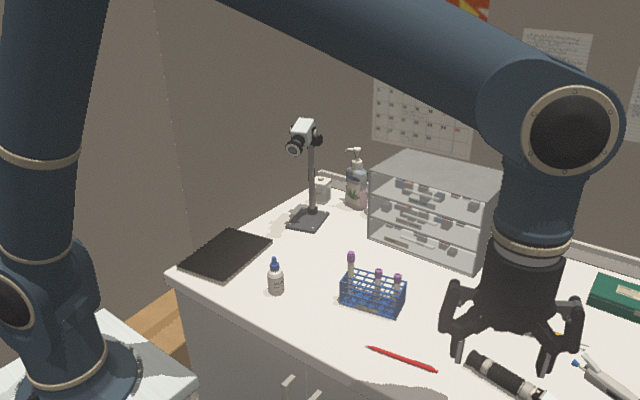

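View pics/top0.png

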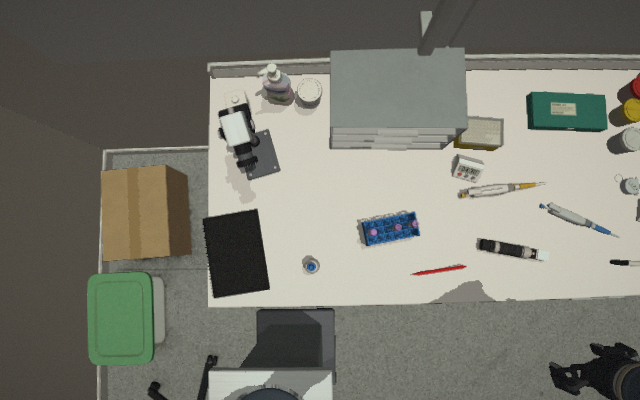

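The scene view shows the long tube at (351,258), the short ones at (379,275) and (397,280), the bottle at (275,275) and the inspection camera at (302,135). In the top view the caps are at about (374,232), (399,227) and (415,224), with the camera head at (237,130).

```bash
cat > h.py <<'E'
import numpy as np, cv2
def cloud(d,K,dist,R,t):
    h,w=d.shape; u,v=np.meshgrid(np.arange(w),np.arange(h))
    n=cv2.undistortPoints(np.stack([u,v],-1).reshape(-1,1,2).astype(np.float64),K,dist).reshape(h,w,2)
    P=np.dstack([n*d[...,None],d])@np.array(R).T+t
    P[d<=0]=np.nan
    return P
def load(n):
    z=np.load(n+"0.npz"); return z["im"],z["d"],cloud(z["d"],z["K"],z["dist"],z["rotation"],z["position"])
E
python3 - <<'E'
from h import *
for n in("scene","top"):
    im,d,P=load(n); hsv=cv2.cvtColor(im,cv2.COLOR_RGB2HSV)
    print(n)
    m=cv2.inRange(hsv,(125,40,60),(172,255,255))
    k,l,s,c=cv2.connectedComponentsWithStats(m)
    for i in range(1,k):
        if s[i,4]>12: 
            q=P[l==i]; print("cap",s[i],np.nanmedian(q,0).round(4),"zmax",np.nanpercentile(q[:,2],95).round(4), "top", np.nanmean(q[q[:,2]>np.nanmax(q[:,2])-.006],0).round(4))
    m=cv2.inRange(hsv,(105,120,50),(122,255,255))
    k,l,s,c=cv2.connectedComponentsWithStats(m)
    for i in range(1,k):
        if s[i,4]>30:
            q=P[l==i]; q=q[np.isfinite(q).all(1)]; print("blue",s[i],np.median(q,0).round(3),"z95",np.percentile(q[:,2],95).round(4))
            if s[i,4]>300:
                t=q[abs(q[:,2]-.062)<.006]; print(len(t),cv2.minAreaRect((t[:,:2]*1000).astype(np.float32)))
    r=(slice(105,240),slice(280,335)) if n=="scene" else (slice(85,185),slice(212,285))
    q=P[r].reshape(-1,3); c=im[r].reshape(-1,3).astype(int)
    ok=np.isfinite(q).all(1)&(q[:,2]>.15)&(q[:,2]<.4)&(q[:,0]<.95)
    for nm,mm in(("white",c.min(1)>150),("dark",c.max(1)<90)):
        w=q[ok&mm]; print(nm,len(w),np.median(w,0).round(3),w.min(0).round(3),w.max(0).round(3))
        if len(w)>10: print(cv2.minAreaRect((w[:,:2]*1000).astype(np.float32)))
    f=q[np.isfinite(q).all(1)&(q[:,2]>.003)&(q[:,2]<.03)&(c.max(1)<110)]
    print("foot",len(f),cv2.minAreaRect((f[:,:2]*1000).astype(np.float32)),np.median(f[:,2]))
    im2=cv2.resize(im[r][:,:,::-1],None,fx=5,fy=5,interpolation=cv2.INTER_CUBIC); cv2.imwrite(f"pics/{n}_head.png",im2[:590])
E
```

```text
scene
cap [348 251   6  12  62] [ 0.4902 -0.2671  0.1139] zmax 0.121 top [ 0.493  -0.266   0.1189]
cap [375 268   7  10  47] [ 0.502  -0.3284  0.0913] zmax 0.0944 top [ 0.5049 -0.3271  0.0927]
cap [395 273   7  10  47] [ 0.5091 -0.369   0.0919] zmax 0.0946 top [ 0.5116 -0.368   0.0928]
white 252 [0.693 0.013 0.293] [ 0.664 -0.018  0.276] [0.726 0.052 0.305]
((693.8298950195312, 13.986106872558594), (63.30556869506836, 63.55078125), 40.18974304199219)
dark 404 [ 0.667 -0.003  0.254] [ 0.624 -0.02   0.15 ] [0.765 0.052 0.296]
((693.801025390625, 18.215412139892578), (139.4267578125, 68.59176635742188), 4.618940353393555)
foot 296 ((831.2161254882812, 133.37347412109375), (475.2276306152344, 125.81720733642578), 43.0434455871582) 0.010180647950697175
top
cap [411 220   7   7  37] [ 0.5151 -0.3633  0.0936] zmax 0.0961 top [ 0.5149 -0.3636  0.0944]
cap [394 224   8   7  41] [ 0.5067 -0.3241  0.0931] zmax 0.0976 top [ 0.5079 -0.3243  0.0949]
cap [369 229   8   7  43] [ 0.4955 -0.2621  0.1189] zmax 0.1211 top [ 0.4968 -0.2629  0.1192]
blue [363 212  57  34 777] [ 0.505 -0.314  0.021] z95 0.0633
248 ((504.8601379394531, -313.6281433105469), (57.91191864013672, 128.21572875976562), 9.873361587524414)
blue [308 263   7   8  43] [ 0.419 -0.117  0.08 ] z95 0.0966
white 691 [0.697 0.018 0.294] [ 0.666 -0.013  0.278] [0.736 0.057 0.306]
((697.307373046875, 18.10472869873047), (66.75128173828125, 64.85111236572266), 53.187217712402344)
dark 708 [0.666 0.006 0.265] [ 0.626 -0.018  0.228] [0.766 0.064 0.302]
((693.3814697265625, 17.880401611328125), (137.6498565673828, 65.07181549072266), 16.200782775878906)
foot 1039 ((753.2733154296875, 8.091323852539062), (99.47805786132812, 223.03878784179688), 84.46127319335938) 0.01020692717080518
```

```bash
cat >> h.py <<'E'
def tool_for_cam(C,target,T):
    z=np.array(target)-C; z/=np.linalg.norm(z); x=np.cross(z,[0,0,1]); x/=np.linalg.norm(x)
    M=np.eye(4); M[:3,:3]=np.c_[x,np.cross(z,x),z]; M[:3,3]=C
    W=M@np.linalg.inv(T); return W[:3,3],W[:3,:3]
def snap(name):
    from rig import sense,camera,camera_params
    s=sense(); im,d=camera("wrist"); p=camera_params("wrist")
    W=np.eye(4); W[:3,:3]=s["tcp_rot"]; W[:3,3]=s["position"]; M=W@np.array(p["tool_from_camera"])
    np.savez(name+"0.npz",im=im,d=d,K=p["K"],dist=p["dist"],rotation=M[:3,:3],position=M[:3,3])
    cv2.imwrite(f"pics/{name}0.png",im[:,:,::-1])
E
python3 - <<'E'
from rig import *
from h import *
T=np.array(camera_params("wrist")["tool_from_camera"])
H=[.65,-.0,.265]
best=None
for C in([.36,-.08,.30],[.36,-.08,.36],[.38,-.08,.40],[.40,-.06,.45],[.42,-.06,.5]):
    p,R=tool_for_cam(np.array(C),H,T); q=inverse_kinematics(p,R)
    print(C,np.round(p,3),None if q is None else np.round(q,2))
    if q is not None and best is None: best=(C,p,R)
if best:
    C,p,R=best
    s=sense(); move_l(np.array(s["position"])+[0,0,.17],feed=.3)
    try:
        movep(p,R); snap("w1"); print("at",C,sense()["time_s"],np.round(sense()["position"],3))
    except Exception as e: print(repr(e))
E
```

```text
[0.36, -0.08, 0.3] [ 0.482 -0.045  0.251] None
[0.36, -0.08, 0.36] [ 0.47  -0.048  0.288] None
[0.38, -0.08, 0.4] [ 0.479 -0.049  0.312] None
[0.4, -0.06, 0.45] [ 0.484 -0.039  0.346] None
[0.42, -0.06, 0.5] [ 0.487 -0.041  0.383] None
```

Run:
```python
from rig import *
from h import *
T=np.array(camera_params("wrist")["tool_from_camera"])
H=np.array([.65,-.0,.265]); n=0
for r in(.22,.28,.34):
  for el in(10,25,40,55,70):
    for az in(-80,-50,-25,0,25,50):
      a,e=np.radians([az,el]); C=H+r*np.array([-np.cos(e)*np.cos(a),np.cos(e)*np.sin(a),np.sin(e)])
      p,R=tool_for_cam(C,H,T)
      for roll in range(0,360,45):
        c,s_=np.cos(np.radians(roll)),np.sin(np.radians(roll))
        Mc=R@T[:3,:3]@np.array([[c,-s_,0],[s_,c,0],[0,0,1]]); Rt=Mc@T[:3,:3].T; pt=C-Rt@T[:3,3]
        q=inverse_kinematics(pt,Rt)
        if q is not None: n+=1; print(r,el,az,roll,np.round(pt,2),np.round(q,1)) if el<50 or n<10 else 0
# present pose feasibility
psi=np.arctan2(.0,1)
for th in(.3,.45,.6):
  for yaw in(-40,-20,0,20):
    a=np.radians(yaw); f=np.array([np.cos(a),np.sin(a),0]); xl=f*np.cos(th)+np.array([0,0,np.sin(th)]); zl=-f*np.sin(th)+np.array([0,0,np.cos(th)]); yl=np.cross(zl,xl)
    L=np.array([.63,-.01,.24]); m=L-.12*xl; g=m+zl*.046
    for s in(1,-1):
      R=np.c_[np.cross(s*yl,-zl),s*yl,-zl]; q=inverse_kinematics(g-R[:,2]*.006,R); print(th,yaw,s,None if q is None else np.round(q,2))
```

```text
0.22 10 -80 0 [ 0.63 -0.09  0.25] [ 1.   1.  -0.8  1.6 -1.   1.4  0.7]
0.22 10 -80 45 [ 0.61 -0.09  0.26] [ 1.2  1.  -1.   1.8 -1.   1.1 -0. ]
0.22 10 -80 90 [ 0.6  -0.08  0.28] [ 1.2  0.8 -1.   1.9 -1.   1.  -0.9]
0.22 10 -80 135 [ 0.61 -0.08  0.31] [ 0.9  0.6 -0.6  1.8 -1.   1.2 -1.7]
0.22 10 -80 180 [ 0.64 -0.08  0.31] [ 0.5  0.6 -0.2  1.6 -1.   1.5 -2.5]
0.22 10 -80 225 [ 0.66 -0.09  0.3 ] [ 1.   1.  -1.2  1.4 -0.3  1.4  2.5]
0.22 10 -80 270 [ 0.67 -0.09  0.28] [ 0.9  1.  -0.9  1.3 -0.6  1.5  1.9]
0.22 10 -80 315 [ 0.66 -0.09  0.26] [ 0.9  1.1 -0.8  1.4 -0.8  1.5  1.3]
0.22 10 -50 45 [ 0.57 -0.05  0.26] [-0.1  0.8  0.8  2.3  4.2  2.   0.4]
0.22 10 -50 90 [ 0.57 -0.04  0.28] [-0.5  0.8  1.3  2.4  4.2  1.9 -0.6]
0.22 10 -50 225 [ 0.62 -0.08  0.3 ] [ 1.3  0.8 -1.2  1.8 -0.7  0.8  2.6]
0.22 10 -50 270 [ 0.62 -0.09  0.28] [ 1.3  1.  -1.2  1.8 -0.7  0.9  2. ]
0.22 10 -50 315 [ 0.61 -0.09  0.26] [ 1.3  1.1 -1.2  1.9 -0.9  0.8  1.5]
0.22 10 -25 135 [ 0.56 -0.01  0.31] [ 1.2  0.3 -1.2  2.4  3.4  0.5 -0.7]
0.22 10 -25 315 [ 0.58 -0.06  0.26] [-0.1  0.7  0.7  2.4  4.1  1.9  1.9]
0.22 10 0 1
[... 19718 characters left out ...]
  0.22 -1.13  2.16  0.81  0.69  0.28]
0.45 -20 -1 [-1.17  0.07  0.94  2.24  0.39  0.51 -2.47]
0.45 0 1 [ 0.77  0.11 -0.89  2.2   0.3   0.44  1.23]
0.45 0 -1 [ 0.63  0.09 -0.74  2.21  0.24  0.43 -1.86]
0.45 20 1 [ 0.64  0.12 -0.54  2.17 -0.3   0.49  2.28]
0.45 20 -1 [ 0.67  0.12 -0.57  2.17 -0.29  0.49 -0.87]
0.6 -40 1 [ 0.47  0.47 -1.2   2.11  1.21  1.14 -0.51]
0.6 -40 -1 [ 0.46  0.45 -1.17  2.11  1.2   1.12  2.63]
0.6 -20 1 [ 0.66  0.24 -1.12  2.26  1.2   0.66 -0.13]
0.6 -20 -1 None
0.6 0 1 [ 0.95  0.16 -1.09  2.31  0.92  0.25  0.63]
0.6 0 -1 [ 0.95  0.16 -1.09  2.31  0.92  0.25 -2.51]
0.6 20 1 [ 1.17  0.25 -1.09  2.25 -0.23  0.25  2.28]
0.6 20 -1 [ 0.74  0.14 -0.6   2.26 -0.74  0.3  -0.39]
```

```bash
cat >> h.py <<'E'
def view(r,el,az,roll,H,T):
    a,e=np.radians([az,el]); C=np.array(H)+r*np.array([-np.cos(e)*np.cos(a),np.cos(e)*np.sin(a),np.sin(e)])
    p,R=tool_for_cam(C,H,T); c,s=np.cos(np.radians(roll)),np.sin(np.radians(roll))
    Rt=R@T[:3,:3]@np.array([[c,-s,0],[s,c,0],[0,0,1]])@T[:3,:3].T
    return C-Rt@T[:3,3],Rt
E
python3 - <<'E'
from rig import *
from h import *
T=np.array(camera_params("wrist")["tool_from_camera"]); H=[.65,0,.265]
s=sense(); move_l(np.array(s["position"])+[0,0,.16],feed=.4)
for n,a in(("w1",(.34,40,-25,225)),("w2",(.34,25,-50,270))):
    movep(*view(*a,H,T)); snap(n); print(n,sense()["time_s"])
a,b=[cv2.imread(f"pics/w{i}0.png") for i in(1,2)]
cv2.imwrite("pics/w12.png",np.vstack([a[60:340,120:520],b[60:340,120:520]]))
E
```

```text
w1 2.9417
w2 3.5417
```

View pics/w12.png

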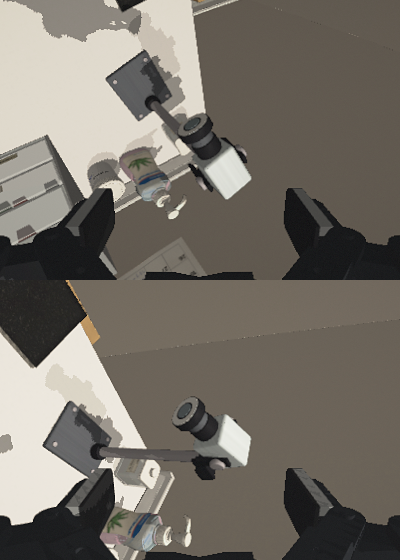

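The two wrist views show the camera head with its white box. The lens ring centre is at about (314,182) in w1 and (307,193) in w2, in full-picture pixels.

```bash
python3 - <<'E'
from h import *
rng=np.random.default_rng(0)
def ransac(q,tol=.0015):
    best=None
    for _ in range(600):
        a=q[rng.choice(len(q),3,False)]; n=np.cross(a[1]-a[0],a[2]-a[0]); l=np.linalg.norm(n)
        if l<1e-5: continue
        m=abs((q-a[0])@(n/l))<tol
        if best is None or m.sum()>best.sum(): best=m
    c=q[best].mean(0); n=np.linalg.svd(q[best]-c)[2][2]; return n,c,best
C=np.array([.69,.015,.28])
for nm in("w1","w2","top","scene"):
    im,d,P=load(nm); near=np.linalg.norm(np.nan_to_num(P,nan=9)-C,axis=2)<.11
    w=near&(im.min(2)>125); w=cv2.erode(w.astype(np.uint8),np.ones((3,3)))>0; q=P[w]
    print(nm,"white",len(q))
    for k in range(3):
        if len(q)<60: break
        n,c,m=ransac(q); n=n*(np.sign(n[2]) or 1)
        print("  plane n",n.round(3),"c",c.round(4),m.sum(),"tilt",np.degrees(np.arccos(abs(n[2]))).round(1),"az",np.degrees(np.arctan2(n[1],n[0])).round(1)); q=q[~m]
    col=P[np.isfinite(P).all(2)&(np.linalg.norm(np.nan_to_num(P[...,:2],nan=9)-C[:2],axis=2)<.1)&(P[...,2]>.04)&(P[...,2]<.17)&(im.max(2)<140)]
    for lo in(.04,.08,.12):
        s=col[(col[:,2]>lo)&(col[:,2]<lo+.04)]
        if len(s)>5: print("  column",len(s),np.median(s,0).round(4),np.ptp(s[:,:2],axis=0).round(3))
for nm,uv in(("w1",(314,182)),("w2",(307,193))):
    im,d,P=load(nm); u,v=uv; q=P[v-16:v+17,u-16:u+17].reshape(-1,3); q=q[np.isfinite(q).all(1)]
    n,c,m=ransac(q,.001); print(nm,"at centre",P[v,u].round(4),"disc n",n.round(3),c.round(4),m.sum(),np.degrees([np.arcsin(n[2]),np.arctan2(n[1],n[0])]).round(1))
    big=cv2.resize(im[v-40:v+55,u-30:u+65,::-1],None,fx=6,fy=6,interpolation=cv2.INTER_CUBIC); cv2.imwrite(f"pics/{nm}_big.png",big)
E
python3 -c "
import cv2,numpy as np
a,b=[cv2.resize(cv2.imread(f'pics/w{i}_big.png'),(400,400)) for i in(1,2)]
cv2.imwrite('pics/big.png',np.hstack([a,b]))"
```

```text
w1 white 1096
  plane n [-0.331 -0.09   0.939] c [0.6932 0.0152 0.2921] 1080 tilt 20.0 az -164.8
  column 122 [0.7367 0.0265 0.0606] [0.011 0.015]
  column 147 [0.7372 0.0265 0.1011] [0.013 0.015]
  column 36 [0.7377 0.024  0.125 ] [0.01  0.012]
w2 white 823
  plane n [-0.327 -0.101  0.94 ] c [0.6917 0.0133 0.2912] 803 tilt 20.0 az -162.9
  column 182 [0.7383 0.0248 0.06  ] [0.016 0.016]
  column 189 [0.7387 0.0247 0.1005] [0.016 0.013]
  column 224 [0.7382 0.0249 0.1407] [0.017 0.016]
top white 588
  plane n [-0.327 -0.102  0.94 ] c [0.6965 0.0186 0.2944] 433 tilt 20.0 az -162.7
  plane n [-0.327 -0.112  0.938] c [0.699  0.0207 0.2932] 78 tilt 20.2 az -161.1
  plane n [-0.333 -0.099  0.938] c [0.6935 0.0156 0.2955] 69 tilt 20.3 az -163.4
  column 27 [0.7395 0.0258 0.0531] [0.012 0.012]
  column 11 [0.7446 0.0244 0.0933] [0.01  0.002]
scene white 188
  plane n [-0.325 -0.124  0.938] c [0.6933 0.0132 0.2932] 142 tilt 20.3 az -159.1
  column 73 [0.7394 0.0255 0.0601] [0.015 0.017]
  column 76 [0.7395 0.0253 0.0996] [0.017 0.016]
  column 89 [0.7401 0.0263 0.1397] [0.021 0.019]
w1 at centre [0.6308 0.0024 0.2478] disc n [-0.912 -0.253 -0.322] [ 6.319e-01 -6.000e-04  2.486e-01] 430 [ -18.8 -164.5]
w2 at centre [ 0.6309 -0.0084  0.2536] disc n [0.907 0.259 0.334] [ 0.6327 -0.0019  0.2472] 482 [19.5 15.9]
```

View pics/big.png

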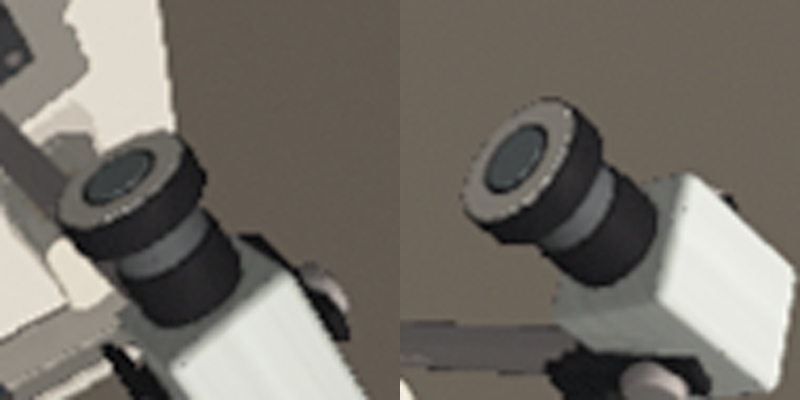

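Run:
```python
from h import *
n=np.array([.909,.257,.331]); n/=np.linalg.norm(n); y=np.array([-n[1],n[0],0]); y/=np.linalg.norm(y); z=np.cross(n,y); c0=np.array([.6323,-.0012,.2479])
rays=[]
for nm,(u,v) in(("w1",(313,185)),("w2",(306,192))):
    im,d,P=load(nm); Q=(np.nan_to_num(P,nan=9)-c0)
    m=(abs(Q@n)<.0035)&(np.linalg.norm(Q,axis=2)<.04)
    k,l,s,_=cv2.connectedComponentsWithStats(m.astype(np.uint8)); i=l[v,u] or 1+np.argmax(s[1:,4]); m=l==i
    q=Q[m]; uv=np.c_[q@y,q@z]*1000
    (cx,cy),r=cv2.minEnclosingCircle(uv.astype(np.float32))
    ct,_=cv2.findContours(m.astype(np.uint8),0,1); e=cv2.fitEllipse(cv2.convexHull(max(ct,key=len)))
    print(nm,m.sum(),"mec",cx,cy,r,"ext",uv.min(0).round(1),uv.max(0).round(1),"off n mm",np.median(q@n)*1000,"ellipse",np.round(e[0],1), np.round(e[1],1))
    f=np.load(nm+"0.npz"); b=cv2.undistortPoints(np.array([[e[0]]]),f["K"],f["dist"])[0,0]; dr=f["rotation"]@np.r_[b,1]; dr/=np.linalg.norm(dr); rays.append((f["position"],dr))
    t=((c0-f["position"])@n)/(dr@n); print("  ray on plane",(f["position"]+t*dr).round(4)); g=P[v-2:v+2,u-2:u+2].reshape(-1,3); print("  glass off mm",((g-c0)@n*1000).mean().round(2))
A=sum(np.eye(3)-np.outer(d,d) for _,d in rays); b=sum((np.eye(3)-np.outer(d,d))@p for p,d in rays); print("triang",np.linalg.solve(A,b).round(4))
```

```text
w1 527 mec 0.7743769288063049 -1.6285924911499023 21.80463409423828 ext [-20.9 -21.9] [21.4 19.9] off n mm 0.1474283421785225 ellipse [312.6 185.2] [18.3 36.5]
  ray on plane [ 0.6313 -0.0017  0.2511]
  glass off mm -0.73
w2 597 mec 0.5955497622489929 -2.292823076248169 21.7451114654541 ext [-21.  -22.9] [22.2 19.3] off n mm 0.014395402684626935 ellipse [305.6 191.5] [21.  36.8]
  ray on plane [ 0.6325 -0.0035  0.2492]
  glass off mm -0.79
triang [6.354e-01 4.000e-04 2.466e-01]
```

```bash
cat > go.py <<'E'
from rig import *
from h import *
th,az=np.radians([19.9,16.0]); f=np.array([np.cos(az),np.sin(az),0]); Z=np.array([0,0,1.])
xl=f*np.cos(th)+Z*np.sin(th); zl=-f*np.sin(th)+Z*np.cos(th); yl=np.cross(zl,xl); L=np.array([.6325,-.0004,.246])
mid=L-.12*xl
def rot(y,z): return np.c_[np.cross(y,z),y,z]
E
python3 - <<'E'
from go import *
print(mid.round(4),zl.round(3))
ry=np.array([-.177,.984,0]); ry/=np.linalg.norm(ry); t=np.array([.4967,-.2627,.1145])
for s in(1,-1):
    a=inverse_kinematics(t+[0,0,.1],rot(s*ry,-Z)); b=inverse_kinematics(mid+.052*zl,rot(s*yl,-zl)); print(s,*[None if q is None else np.round(q,2) for q in(a,b)])
command_gripper(.05,30)
movep(t+[0,0,.1],rot(-ry,-Z)) if inverse_kinematics(t+[0,0,.1],rot(-ry,-Z)) is not None else movep(t+[0,0,.1],rot(ry,-Z))
snap("w3"); s=sense(); print(s["time_s"],np.round(s["joint_pos"],2),np.round(s["tcp_rot"],2).tolist())
im,d,P=load("w3"); hsv=cv2.cvtColor(im,cv2.COLOR_RGB2HSV); m=cv2.inRange(hsv,(125,40,60),(172,255,255)); k,l,st,c=cv2.connectedComponentsWithStats(m)
for i in range(1,k):
    if st[i,4]>40:
        q=P[l==i]; q=q[np.isfinite(q).all(1)]; top=q[q[:,2]>np.percentile(q[:,2],90)-.003]; print(st[i],"top",top.mean(0).round(4),cv2.minEnclosingCircle((top[:,:2]*1000).astype(np.float32)))
E
```

```text
[ 0.524  -0.0315  0.2052] [-0.327 -0.094  0.94 ]
1 [ 0.47  0.33 -0.07  1.85  0.03  0.96  2.13] [ 0.32  0.08 -0.28  2.11 -0.14  0.62  1.99]
-1 [ 0.6   0.34 -0.24  1.84  0.1   0.97 -1.07] [ 1.22  0.31 -1.34  2.08  0.36  0.68 -1.6 ]
6.6917 [ 0.6   0.34 -0.24  1.84  0.1   0.97 -1.07] [[0.98, 0.18, -0.0], [0.18, -0.98, 0.0], [-0.0, -0.0, -1.0]]
[382 197  19  19 245] top [ 0.5064 -0.3256  0.0931] ((506.1452941894531, -325.943115234375), 8.009780883789062)
[429 198  18  18 237] top [ 0.5135 -0.3661  0.0932] ((513.2311401367188, -366.4909973144531), 8.082389831542969)
[309 203  21  22 343] top [ 0.4957 -0.2642  0.1193] ((495.2557678222656, -264.0600891113281), 7.2466607093811035)
```

View pics/w30.png

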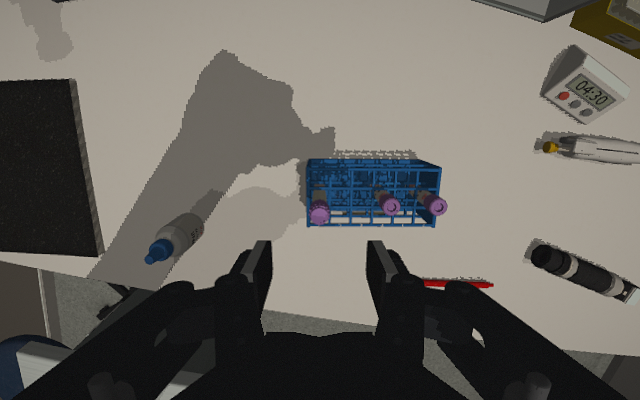

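The wrist view shows the long tube's cap at (320,214), between the open fingers, with the two short caps at (391,206) and (438,207) well to the side. I'll descend and grip.

Run:
```python
from go import *
t=np.array([.4958,-.2638,.1145])
move_l(t+[0,0,.08],feed=.2); print(move_l(t,feed=.12,until_force=15))
command_gripper(0.0,30); s=sense(); print("gap",s["finger_gap"],s["gripper_force"],np.round(s["wrist_force"],2),np.round(s["position"],4))
move_l(t+[0,0,.15],feed=.15); s=sense(); print(s["time_s"],"gap",s["finger_gap"],np.round(s["wrist_force"],2))
snap("w4")
for n in("scene",):
    im,d=camera(n); p=camera_params(n); np.savez("s40.npz",im=im,d=d,**{k:np.array(v) for k,v in p.items()}); cv2.imwrite("pics/s40.png",im[:,:,::-1])
a=cv2.imread("pics/w40.png")[100:400,170:470]; b=cv2.resize(cv2.imread("pics/s40.png")[150:300,290:440],(600,600),interpolation=cv2.INTER_CUBIC)[:,50:550]
cv2.imwrite("pics/g4.png",np.hstack([cv2.copyMakeBorder(a,0,300,0,0,0),b]))
```

```text
False
gap 0.014747732459288527 29.26557809114456 [-0.26  0.74  3.88] [ 0.4963 -0.2639  0.1153]
9.3083 gap 0.01494479639326383 [ 0.82  0.7  -0.18]
```

View pics/g4.png

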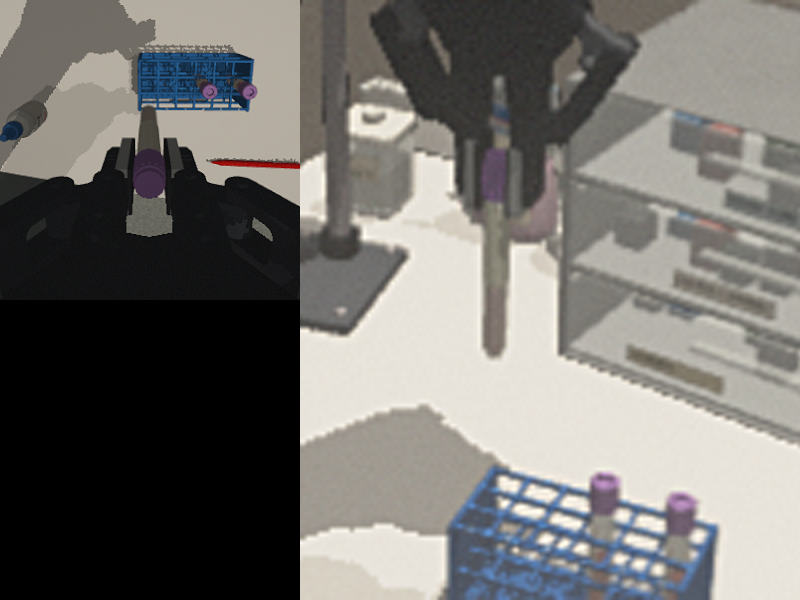

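The tube is held by its cap (grey-purple, between the pads) and out of the rack. The two short tubes still stand in it. I'll turn the tool half round, so the wrist camera faces away from the lens, and carry the tube to the presentation pose.

Run:
```python
from go import *
ry=np.array([-.177,.984,0]); ry/=np.linalg.norm(ry); p=np.array(sense()["position"])
movep(p+[0,0,.04],rot(ry,-Z)); print(sense()["time_s"])
R=rot(yl,-zl); g=mid+.052*zl+.0*Z
q=inverse_kinematics(g-.06*xl+.03*zl,R); print(np.round(q,2))
movep(g-.06*xl+.03*zl,R); move_l(g,R,feed=.1)
sleep(.3); s=sense(); print(s["time_s"],np.round(s["position"]-g,4),"gap",s["finger_gap"],np.round(s["joint_pos"],2))
snap("w5")
for n,o in(("scene","s5"),("top","t5")):
    im,d=camera(n); p=camera_params(n); np.savez(o+"0.npz",im=im,d=d,**{k:np.array(v) for k,v in p.items()}); cv2.imwrite(f"pics/{o}0.png",im[:,:,::-1])
cv2.imwrite("pics/g5.png",np.vstack([cv2.imread("pics/s50.png")[60:260,220:620],cv2.imread("pics/w50.png")[100:400,120:520]]))
```

```text
11.925
[ 1.2  -0.01 -1.05  2.18 -0.24  0.66  2.17]
13.925 [-0.0002 -0.0004  0.0001] gap 0.014806314599979846 [ 1.    0.18 -1.03  2.08  0.1   0.63  1.78]
```

View pics/g5.png

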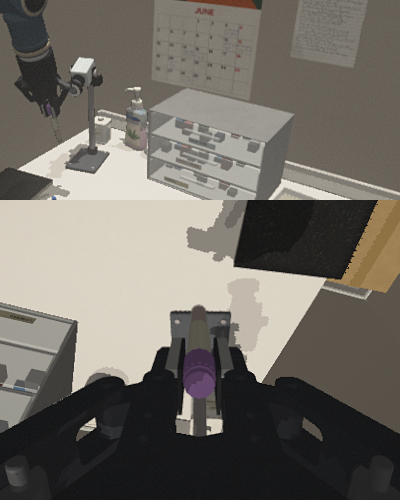

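```bash
cat > meas.py <<'E'
from go import *
from scipy.optimize import least_squares
def meas(nm,R,p):
    im,d,P=load(nm); Q=(P-p)@R   # tool frame
    hsv=cv2.cvtColor(im,cv2.COLOR_RGB2HSV); ok=np.isfinite(Q).all(2)&(np.abs(Q[...,1])<.02)&(np.abs(Q[...,0])<.03)&(Q[...,2]>-.03)&(Q[...,2]<.125)
    pur=(cv2.inRange(hsv,(125,40,20),(172,255,255))>0)&ok
    body=ok&~pur&(Q[...,2]>.025)&(im.min(2)>40)
    cap=Q[pur]; bd=Q[body]
    print(nm,"cap",len(cap),"z",np.percentile(cap[:,2],[0,2,50,98,100]).round(4) if len(cap) else"","body",len(bd),"z",np.percentile(bd[:,2],[1,50,99,100]).round(4) if len(bd) else"")
    k=bd[(bd[:,2]>.03)&(bd[:,2]<.09)]
    for a in np.arange(.03,.09,.015):
        w=k[(k[:,2]>a)&(k[:,2]<a+.015)]
        if len(w): print("   z",round(a,3),len(w),"x",np.percentile(w[:,0],[5,50,95]).round(4),"y",np.percentile(w[:,1],[5,50,95]).round(4))
    # free fit: radial distance from the axis line = 6.5 mm
    f=lambda v:np.hypot(k[:,0]-v[0]-v[1]*k[:,2],k[:,1]-v[2]-v[3]*k[:,2])-.0065
    r=least_squares(f,[0,0,0,0],loss="soft_l1",f_scale=.001); v=r.x
    m=.052; print("  axis: x0",v[0].round(4),"sx",v[1].round(4),"y0",v[2].round(4),"sy",v[3].round(4),"rms",np.sqrt(np.mean(f(v)**2)).round(4),"mid x,y mm",(1000*(v[0]+v[1]*m)).round(2),(1000*(v[2]+v[3]*m)).round(2),"lean deg",np.degrees(v[1]).round(2),np.degrees(v[3]).round(2))
    return v
E
python3 - <<'E'
from meas import *
s=sense(); R=np.array(s["tcp_rot"]); p=np.array(s["position"])
for n in("w5","s5","t5"):
    try: meas(n,R,p)
    except Exception as e: print(n,repr(e))
E
```

```text
w5 cap 1448 z [-0.0289 -0.0063 -0.003   0.0157  0.0189] body 775 z [0.0256 0.0524 0.1028 0.1054]
   z 0.03 219 x [0.0022 0.0053 0.0064] y [-0.0076 -0.0019  0.0039]
   z 0.045 167 x [0.0022 0.0054 0.0065] y [-0.0077 -0.0019  0.0038]
   z 0.06 120 x [0.0025 0.0053 0.0061] y [-0.0076 -0.002   0.0035]
   z 0.075 101 x [0.0019 0.0052 0.0061] y [-0.0077 -0.0021  0.0032]
  axis: x0 0.0001 sx -0.0072 y0 -0.0015 sy -0.0073 rms 0.0002 mid x,y mm -0.31 -1.88 lean deg -0.41 -0.42
s5 cap 39 z [-0.0197 -0.0105  0.0008  0.0183  0.019 ] body 139 z [0.0262 0.0649 0.1079 0.1085]
   z 0.03 28 x [-0.002   0.0034  0.0061] y [-0.0083 -0.0052  0.0017]
   z 0.045 28 x [-0.0022  0.0029  0.0052] y [-0.0089 -0.0058  0.0016]
   z 0.06 24 x [-0.0024  0.0033  0.0061] y [-0.0083 -0.0055  0.0013]
   z 0.075 28 x [-0.0025  0.0021  0.0054] y [-0.0082 -0.0054  0.0018]
  axis: x0 -0.0004 sx -0.0196 y0 -0.0022 sy 0.0106 rms 0.0011 mid x,y mm -1.38 -1.66 lean deg -1.12 0.61
t5 cap 12 z [-0.0033 -0.0029  0.0021  0.01    0.0101] body 50 z [0.0268 0.0686 0.101  0.1011]
   z 0.03 7 x [-0.0099 -0.0096 -0.008 ] y [-0.0047 -0.0008  0.0031]
   z 0.045 9 x [-0.0094 -0.0085 -0.0056] y [-0.0065 -0.0039  0.0019]
   z 0.06 11 x [-0.0098 -0.0091 -0.0056] y [-0.0068 -0.0033  0.0024]
   z 0.075 11 x [-0.0092 -0.008  -0.0012] y [-0.0072 -0.0046  0.001 ]
  axis: x0 -0.0038 sx 0.0118 y0 -0.0004 sy -0.0058 rms 0.0003 mid x,y mm -3.23 -0.66 lean deg 0.67 -0.33
```

The lean is under 0.5° and the middle sits about 1 mm off along the closing direction. I'll make a small shift and hand in.

Run:
```python
from go import *
s=sense(); R=rot(yl,-zl); g=mid+.0518*zl
move_l(g+R@[.0005,.0013,0],R,feed=.02); sleep(.6); s=sense()
print(s["time_s"],np.round(s["position"]-g,4),"gap",s["finger_gap"],np.abs(s["qd"]).max().round(4),s["gripper_force"])
print(finish_job())
```

```text
14.925 [-0.0008  0.0011 -0.0001] gap 0.014819666534886899 0.0021 29.229382574558258
the job is handed in; nothing more can be done
None
```

I lifted the long tube out of the rack and handed the job in at 14.9 s, with the tube held still, cap up, 12 cm in front of the lens along its line of sight. By my camera measurements its lean is right to about 1° and its middle is within about 2 mm of the target. The last 1 mm shift was not re-measured.

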